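Present the window plate to the sensor head

ROBOT

A 6-joint arm with a two-finger parallel gripper is mounted at the origin on a cart in front of the work surface, level with it; the furniture and walls round the work are solid. World frame = base frame: x ahead of the robot, y to its left, z up, the work surface at z = 0. Lengths are in m, angles in rad, forces in N, time in s.
With the tool pointing down it reaches from about 0.425 to 0.95 m from the base axis. Payload 3.5 kg.
Tool frame: the origin (TCP) lies midway between the tips of the shut fingers; the grasp point (between the pads) lies 19 mm behind it (ctrl.hold_point_z is the distance from the TCP to the grasp point, in m); z points along the fingers, y is the line along which they close (so a half turn about z gives the same grasp; the last joint's range is limited). The gripper opens to 85 mm and grips with 20 to 120 N. Pads are 22 mm wide; open, the fingers measure 114 mm over their backs; the gripper's body (76 mm by 85 mm) begins 54 mm behind the grasp point. The pads swing forward as they close: fully open they stand 13 mm farther back than shut.
Start: joints at [-1.4, 0.286, 1.577, -0, 1.279, -0.15], TCP at [0.213, -0.641, 0.231] pointing down, gripper open.
Joint ranges: [-2.77, 2.77], [-0.9, 2.22], [0.21, 2.48], [-1.53, 4.67], [0.24, 2.81], [-2.84, 2.84]. Speed limits (rad/s): [2.79, 2.79, 3.14, 3.14, 3.14, 3.14].

INTERFACE

Orientations are given as a unit quaternion [x, y, z, w].
In Python, from plant import readout, cams, sign_off, ctrl gives the robot as it stands. The module is installed in compiled form; this text tells all that it offers.
- The arm moves only by the tool step_arm, never from a script. Its argument "increments" is a list of rows, each a list of 2 entries, a list of its own where there are three numbers: the shift along the world's x, y, z in mm, then the turn, a rotation vector about the world's x, y, z in rad. In form: [[[x, y, z], [rx, ry, rz]], ...]. A call has 1 to 8 rows; each row shifts and turns the commanded pose from where the row before left it; what a row does not reach is not made up. A row lasts 1/12 s, in which the tool goes at most 41.7 mm and 7.16 degrees, less where a joint would pass 70% of its speed; a pose out of reach is approached as far as the arm can. A call is refused whole if a number of a shift passes 41.7 or a number of a turn 0.125, either way. A call with a gripper value outside its range is refused whole. "fingers" is the opening, from -1 (shut) to 1 (fully open), set as the call begins (left out, the last holds). The fingers move at their own pace and stop on an object; "grip_force" is the grip in N (left out, the last holds). Time passes only in rows, so rows that do not move let the fingers close. It gives the time, the measured TCP pose, the force, the opening and the grip force at its end, in the units of the state.
- readout.get_state(): the state, without advancing time (a new reading comes with each control period).
- cams.read_camera(name): name is "side" or "top" or "wrist"; returns the picture (400x640x3 uint8, red, green, blue); there is no depth.
- cams.get_calibration(name): a dict with "fx", "fy", "cx", "cy" (pixels), "eye" and "rotation" of the camera in the world; the wrist camera has in their place "T_tool_cam" (4x4, takes a point from camera to tool coordinates, whose origin is the TCP and whose axes are the flange's). Camera axes: x right, y up, looking along -z (the intrinsics and any distortion apply to the point x, -y, -z); pixel columns grow to the right and rows downward; lengths in m; the calibration is good to about 2 mm. A picture is of the moment at which its call begins: read the wrist's pose just before it. get_calibration takes no time and is no camera call.
- sign_off(): hands the job in; it is judged then, once.
The state is a dict: "time": time; "qpos": joint angles; "dq": joint speeds; "joint_efforts": joint torques, N m; "eef_pos": TCP position; "tcp_rot": TCP orientation; "contact_force": force on the tool from outside, world axes, zero at the start; "wrist_torque": the same for the moment, N m; "opening": opening from 0.0 (shut) to 1.0 (fully open); "finger_force": force on a finger pad.
Only numpy, scipy, OpenCV 4.12 (cv2) and the standard library are available. Lean on these libraries where they do the work, as an engineer would, in place of code of your own. Each camera call takes 0.05 s, during which the arm holds its last target. There are 200 camera calls.

TASK

Lift the flap of the filter magazine and leave it standing open, then draw the plate with the wide tab (the one that has a round window) up out of its slot, leaving the two narrow-tabbed blank plates in theirs. Carry it to the sensor head and hold it there upright and steady, its window square to and centred before the white nose of the sensor, about 4 cm in front of it, touching nothing but the gripper. Do not shift the sensor head or the things lying about; the program finishes while still holding the plate.

Things in the scene. Friction and masses are not known exactly. Their poses are not given: they have to be found in the camera images.
- magazine: fixed filter magazine, aluminium box 72 (x) x 136 (y) mm, 168 mm over its feet in y, rim 52 mm high, 94 mm over the shut grey flap; origin: centre of underside, -x side faces the robot. Slots at y -46, 0, +46 mm, inner floor 8 mm high, guide ribs to 44 mm; a plate stands upright in each, faces along y; 36 mm gap between tabs, which reach 88 mm high, hidden under the flap
- flap (a joint): hinge of the flap, rad: 0 shut, 2.1 fully back; may start slightly ajar. The hinge runs along the magazine's y on its far (+x) side and is stiff: the flap stays at any angle, 2 to 3 N at the tongue lift it. The flap is a shell 74 mm deep from the hinge, 136 mm wide, 42 mm high, hollow below
- flap_hinge (a point): point on the hinge line, mid flap, 38 mm behind the magazine's centre, 52 mm above the worktop; axes as the flap's (equal to the magazine's when shut): the flap turns about +y, tongue swinging up and back
- flap_tongue (a point): grip point on the flap's black tongue, a flat bar 24 mm wide (y), 8 mm thick (z), standing 37 mm out of the flap's front; the point is 25 mm out, in mid thickness; when shut it is 99 mm before (-x) and 20 mm above the hinge point. Pinched across its width from above, it turns between the fingers as the flap swings
- window_plate: black plate 56 mm wide (x), 8 mm thick (y), 56 mm high (z), with a round glazed window of 36 mm diameter, and on top a tab 38 mm wide (x), 10 mm thick (y), from 56 to 80 mm above the underside; about 50 g; origin: centre of underside, z up; grip the tab across its 10 mm
- plate_window (a point): centre of the round window of the plate, 28 mm above the plate's underside, in mid thickness; 40 mm below the middle of the tab; axes as the plate
- blank_plate_1: blank plate, like the window plate in size but without window and with a narrow tab 16 mm wide; origin at the centre of its underside; stays in its slot
- blank_plate_2: another blank plate, the same as blank_plate_1; stays in its slot
- sensor_head: black sensor head on a short post with a round foot, 84 mm high, standing loose on the worktop to the right of the magazine; origin below its middle; a level barrel of 35 mm diameter at 66 mm height with a narrow white nose (9 mm thick, 11 mm long) that points along the head's -x axis, roughly towards the magazine
- sensor_nose (a point): centre of the tip of the sensor's nose, on the barrel's axis, 66 mm above the worktop; axes as the head: the nose points to -x
- lens_2: bystander: lens in a black ring, 51 mm across, 13 mm high; origin at the centre of its underside
- post_clamp: bystander: metal clamp with a thumb screw, 34 x 58 x 30 mm; origin at the centre of its underside
- screwdriver_small: bystander: small screwdriver, 129 mm long, 16 mm thick; origin at the centre of its underside

How it is judged:
On the way, in this order (a step that is already met when the one before it is completed fails the run):
1. the flap is lifted well open (value of joint flap above 1.2 rad), for 0.2 s.
2. the window plate is drawn up clear of the magazine, held in the gripper (z of window_plate in the frame of magazine above 0.056 m and contact force between the fingers and window_plate above 1 N), for 0.1 s.
At the end, for the whole second after the job is handed in: Plate held still, touching only the gripper, upright within 0.2 rad, square to the nose within 0.25 rad, window centre 20-60 mm before it and within 12 mm of its axis sideways and in height; flap open over 1.2 rad; blanks moved under 20 mm, sensor 15 mm, bystanders 30 mm (contact force between the fingers and window_plate above 1 N and height (world z) of window_plate above 0.02 m and not (contact force between window_plate and magazine above 0.1 N) and not (contact force between window_plate and sensor_head above 0.1 N) and x of plate_window in the frame of sensor_nose between -0.06 and -0.02 m and y of plate_window in the frame of sensor_nose between -0.012 and 0.012 m and z of plate_window in the frame of sensor_nose between -0.012 and 0.012 m and angle between the y axis of window_plate and the x axis of sensor_head, either way round below 0.25 rad and angle between window_plate's own z axis and vertical below 0.2 rad and linear speed of window_plate below 0.02 m/s and value of joint flap above 1.2 rad and distance of each of blank_plate_1, blank_plate_2 from where it was at the start of the episode below 0.02 m and distance of sensor_head from where it was at the start of the episode below 0.015 m and angle between sensor_head's own z axis and vertical below 0.15 rad and distance of each of lens_2, post_clamp, screwdriver_small from where it was at the start of the episode below 0.03 m); the arm keeps its last pose, push and grip.
It fails at once if a blank plate is moved more than 20 mm (distance of any of blank_plate_1, blank_plate_2 from where it was at the start of the episode above 0.02 m).
It fails at once if the sensor head is shifted more than 15 mm or knocked over (distance of sensor_head from where it was at the start of the episode above 0.015 m or angle between sensor_head's own z axis and vertical above 0.15 rad).
It fails at once if a bystander is moved more than 30 mm (distance of any of lens_2, post_clamp, screwdriver_small from where it was at the start of the episode above 0.03 m).
It also fails if it takes over 48 s, if anything falls off the work surface, if the arm or the gripper's body presses on something with over 40 N, if the wrist force passes 120 N, or if a joint passes its speed limit or range.

## Working session

There is one attempt and no reset: what is moved stays moved. The work goes in short steps, Python scripts to look and compute and a tool call to move; the robot and the scene stay as the last step left them, time stands still between calls to the robot, and variables do not carry over. Pictures are saved under pics/ and viewed, at most 10 in all, crops included, and the job is handed in when it is done.

Besides the shell and the picture viewer there is one more tool, called after "Emit:" as a command line: name --argument value ..., lists and objects as JSON in quotes. step_arm: Moves the arm, as the interface text tells. Its arguments: {"type":"object","properties":{"increments":{"type":"array","items":{"type":"array"}},"fingers":{"type":"number"},"grip_force":{"type":"number"}},"required":["increments"]}

```bash
mkdir -p pics
cat > h.py <<'E'
import numpy as np, cv2
from plant import readout, cams, sign_off, ctrl
from scipy.spatial.transform import Rotation as R
def snap(n,f):
    im=cams.read_camera(n); cv2.imwrite('pics/'+f,im[:,:,::-1]); return im
def cam(n,st=None):
    c=cams.get_calibration(n)
    if 'eye' in c: return c,np.array(c['eye']),np.array(c['rotation'])
    st=st or readout.get_state(); T=np.array(c['T_tool_cam']); Q=R.from_quat(st['tcp_rot']).as_matrix()
    return c,Q@T[:3,3]+st['eef_pos'],Q@T[:3,:3]
def ray(C,u,v):
    c,e,Rm=C; p=cv2.undistortPoints(np.array([[[u,v]]],float),np.array([[c['fx'],0,c['cx']],[0,c['fy'],c['cy']],[0,0,1]]),np.array(c.get('distortion',[0,0,0,0.]),float))[0,0]
    d=Rm@np.array([p[0],-p[1],-1]); return e,d/np.linalg.norm(d)
def atz(C,u,v,z):
    e,d=ray(C,u,v); return e+d*(z-e[2])/d[2]
def tri(*rs):
    A=0;b=0
    for e,d in rs:
        P=np.eye(3)-np.outer(d,d);A=A+P;b=b+P@e
    x=np.linalg.solve(A,b); return x,[np.linalg.norm((np.eye(3)-np.outer(d,d))@(x-e)) for e,d in rs]
def proj(C,X):
    c,e,Rm=C; p=Rm.T@(np.array(X)-e); return c['fx']*p[0]/-p[2]+c['cx'], c['cy']+c['fy']*p[1]/p[2]
E
python3 - <<'E'
from h import *
print(readout.get_state(), ctrl.hold_point_z)
for n in ['side','top','wrist']:
    print(n,cams.get_calibration(n))
a=snap('side','s0.png');b=snap('top','t0.png')
E
```

```text
{'time': 0.0, 'qpos': array([-1.39998632e+00,  2.87232793e-01,  1.57821177e+00,  5.66299914e-06,
        1.27859728e+00, -1.50006642e-01]), 'dq': array([-0.00150667, -0.00130267,  0.00295349,  0.00056395,  0.00087186,
       -0.0007444 ]), 'joint_efforts': array([ 1.09712008e-03, -4.05976617e+01, -2.92625231e+01, -8.77798766e-05,
        5.73535784e-03,  1.31559131e-05]), 'eef_pos': array([ 0.21276526, -0.6398825 ,  0.2298836 ]), 'tcp_rot': array([ 9.87161538e-01,  1.59720373e-01, -1.00272506e-05, -1.22455372e-03]), 'contact_force': array([-0.46999535,  0.34237283, -0.06215786]), 'wrist_torque': array([ 0.01081309, -0.03264288,  0.01196856]), 'finger_force': 0.0, 'opening': 1.0004572395033344} 0.0187
side {'fx': 401.81071781700615, 'fy': 401.81071781700615, 'cx': 322.8847336332693, 'cy': 200.38155549520678, 'eye': array([0.28995147, 0.61360764, 0.5971498 ]), 'rotation': array([-0.07647576,  0.47906028,  0.8628746 , -0.14177494])}
top {'fx': 515.9107218868323, 'fy': 515.9107218868323, 'cx': 326.4090044805266, 'cy': 191.41112085954558, 'eye': array([ 0.29207832, -0.15982061,  1.53915753]), 'rotation': array([ 0.06388513, -0.07238909, -0.69982145,  0.70776299])}
wrist {'fx': 324.19373484315804, 'fy': 324.19373484315804, 'cx': 321.9138819415511, 'cy': 195.61009420561086, 'T_tool_cam': array([[-8.89209262e-04,  9.59976810e-01,  2.80078086e-01,
         7.08409559e-02],
       [ 9.99999604e-01,  8.60354190e-04,  2.25968552e-04,
         5.55196186e-04],
       [-2.40417847e-05,  2.80078176e-01, -9.59977195e-01,
        -1.41665780e-01],
       [ 0.00000000e+00,  0.00000000e+00,  0.00000000e+00,
         1.00000000e+00]])}
```

View pics/s0.png

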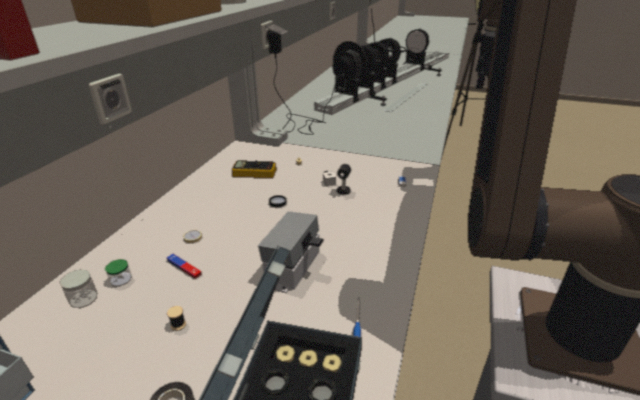

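View pics/t0.png

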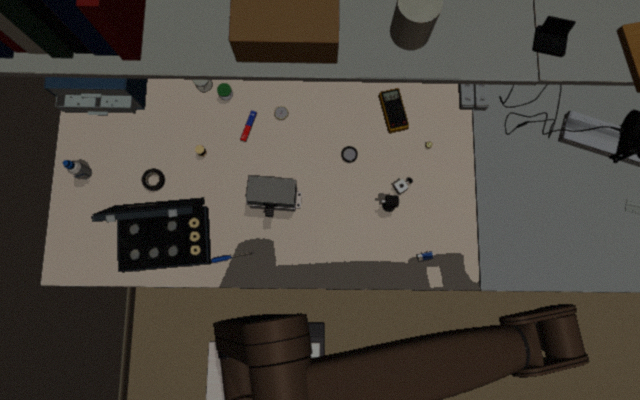

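Side: magazine near (290,245), tongue near (315,241), sensor at (344,178). Top: magazine (271,193), tongue (269,211), sensor (388,202), clamp (402,185), lens (349,154). Next I'll look at enlarged crops.

```bash
sed -i "s/np.array(c\['rotation'\])$/R.from_quat(c['rotation']).as_matrix()/" h.py
python3 - <<'E'
from h import *
t=cv2.imread('pics/t0.png');s=cv2.imread('pics/s0.png')
A=cv2.resize(t[165:225,235:315],None,fx=5,fy=5,interpolation=2)   # 400x300
B=cv2.resize(t[170:220,360:426],(400,300),interpolation=2)  # 6.06,6
C=cv2.resize(s[205:290,245:345],(400,340),interpolation=2)[:300] # x4
D=cv2.resize(s[155:215,300:380],None,fx=5,fy=5,interpolation=2)
M=np.vstack([np.hstack([A,B]),np.hstack([C,D])]); M=np.clip(M*1.3,0,255).astype(np.uint8)
cv2.imwrite('pics/m0.png',M)
T=cam('top')
for n,u,v,z in [('mag',271,193,.09),('tongue',269,211,.07),('sens',390,203,.07),('clamp',402,185,.02),('lens',349,154,.01),('sd',425,257,.01),('sd2',225,260,.01)]: print(n,atz(T,u,v,z).round(3))
E
```

```text
mag [ 0.569 -0.018  0.09 ]
tongue [ 0.52  -0.012  0.07 ]
sens [ 0.547 -0.36   0.07 ]
clamp [ 0.612 -0.404  0.02 ]
lens [ 0.709 -0.245  0.01 ]
sd [ 0.397 -0.47   0.01 ]
sd2 [0.382 0.119 0.01 ]
```

View pics/m0.png

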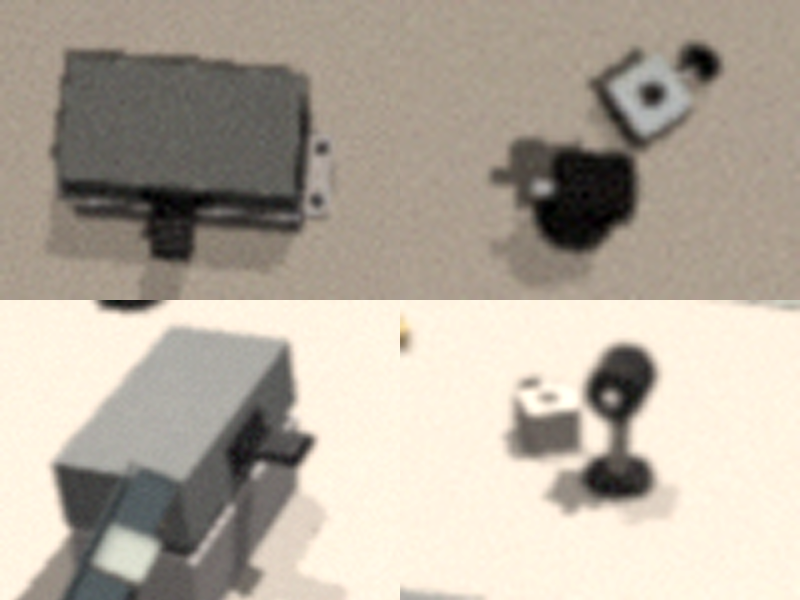

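Run:
```python
from h import *
T=cam('top');S=cam('side')
for n,a,b in [('FR',(296,179),(288,212)),('NR',(295.6,205),(317.5,215.5)),('FL',(248.2,175.4),(259.25,246.25)),('NL',(247.4,202.4),(291,267.5)),
 ('tongue tip R',(273.3,216.5),(323,240)),('noseT',(360+142/6.06,170+187/6),(300+213/5,155+98/5)),('foot',(360+175/6.06,170+215/6),(300+218/5,155+177/5))]:
    x,r=tri(ray(T,*a),ray(S,*b)); print(n,x.round(4),np.round(r,4))
```

```text
FR [ 0.6095 -0.0885  0.0872] [0.0018 0.0018]
NR [ 0.5352 -0.0886  0.0931] [0.0008 0.0008]
FL [0.6164 0.0483 0.0892] [0.0033 0.0033]
NL [0.5449 0.0529 0.0564] [0.0016 0.0016]
tongue tip R [ 0.5023 -0.0253  0.079 ] [0.0004 0.0004]
noseT [ 0.5519 -0.3424  0.0651] [0.0016 0.0016]
foot [ 5.516e-01 -3.664e-01  1.000e-04] [0.0007 0.0007]
```

Emit:
step_arm --increments '[[[20, 40, 0], [0, 0, -0.08]], [[20, 41, 0], [0, 0, -0.08]], [[20, 41, 0], [0, 0, -0.08]], [[20, 41, 0], [0, 0, -0.08]], [[20, 41, 0], [0, 0, 0]], [[20, 41, 0], [0, 0, 0]], [[0, 0, 0], [0, 0, 0]], [[0, 0, 0], [0, 0, 0]]]'

```text
time: 0.77
eef_pos: [0.3236, -0.414, 0.231]
tcp_rot: [1.0, 0.002, -0.0, -0.0]
contact_force: [-0.2, -0.5, -0.1]
opening: 1.003
finger_force: 0.0
```

Emit:
step_arm --increments '[[[30, 15, 0], [0, 0, 0]], [[30, 15, 0], [0, 0, 0]], [[30, 15, 0], [0, 0, 0]], [[30, 15, 0], [0, 0, 0]], [[30, 10, 0], [0, 0, 0]], [[20, 0, 0], [0, 0, 0]], [[0, 0, 0], [0, 0, 0]], [[0, 0, 0], [0, 0, 0]]]'

```text
time: 1.43
eef_pos: [0.493, -0.3469, 0.2306]
tcp_rot: [1.0, 0.001, -0.001, -0.0]
contact_force: [0.1, 0.9, -0.2]
opening: 1.002
finger_force: 0.0
```

Run:
```python
from h import *
import pickle
st=readout.get_state();im=snap('wrist','w1.png');pickle.dump(st,open('w1.pkl','wb'));print(st['eef_pos'],proj(cam('wrist',st),(.552,-.342,.065)))
```

```text
[ 0.49295751 -0.34686239  0.23060808] (np.float64(316.0839328950368), np.float64(114.3660432848458))
```

Emit:
step_arm --increments '[[[0, 40, 4], [0, 0, 0]], [[0, 40, 4], [0, 0, 0]], [[0, 40, 4], [0, 0, 0]], [[0, 40, 4], [0, 0, 0]], [[0, 40, 4], [0, 0, 0]], [[0, 40, 0], [0, 0, 0]], [[-10, 30, 0], [0, 0, 0]], [[0, 20, 0], [0, 0, 0]]]'

```text
time: 2.15
eef_pos: [0.4808, -0.0546, 0.2512]
tcp_rot: [1.0, 0.0, -0.0, -0.0]
contact_force: [0.9, 0.3, -0.4]
opening: 1.002
finger_force: 0.0
```

Emit:
step_arm --increments '[[[0, 20, 0], [0, 0, 0]], [[0, 10, 0], [0, 0, 0]], [[0, 0, 0], [0, 0, 0]], [[0, 0, 0], [0, 0, 0]]]'

```text
time: 2.48
eef_pos: [0.4826, -0.0269, 0.2514]
tcp_rot: [1.0, 0.0, 0.0, 0.0]
contact_force: [0.1, -0.7, 0.1]
opening: 0.999
finger_force: 0.0
```

Run:
```python
from h import *
import pickle
st=readout.get_state();im=snap('wrist','w2.png');pickle.dump(st,open('w2.pkl','wb'));print(st['eef_pos'])
C=cam('wrist',st)
for p in [(.5023,-.0253,.079),(.5352,-.0886,.093),(.545,.05,.08),(.6095,-.0885,.0872)]: print(proj(C,p))
a=cv2.imread('pics/w1.png')[:,120:520];b=cv2.imread('pics/w2.png')[:,120:520]
cv2.imwrite('pics/m1.png',np.hstack([a,b]))
```

```text
[ 0.48264157 -0.02694789  0.25135061]
(np.float64(319.48458285509935), np.float64(155.97069037468654))
(np.float64(389.27553787597265), np.float64(122.27620132320364))
(np.float64(238.7554747517751), np.float64(110.75646320135851))
(np.float64(392.7985793874113), np.float64(33.18077392768987))
```

View pics/m1.png

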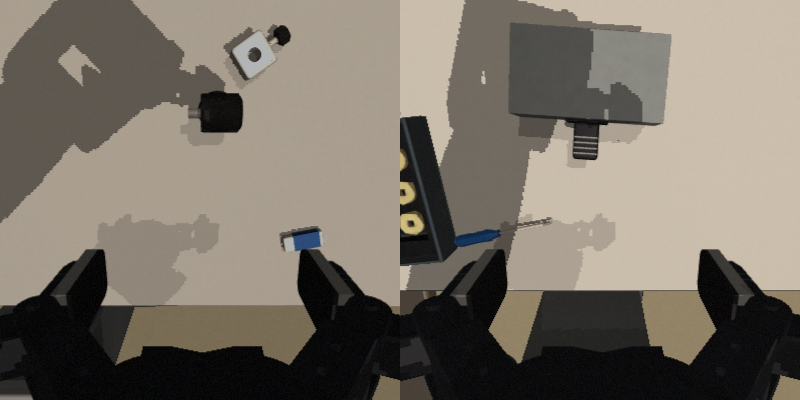

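Left: nose tip at about (308,113), barrel end at (363,112), clamp beyond. Right: flap corners at (229,114), (383,124), (391,34) and (230,23), tongue tip at (294–317,159). I'll fit the magazine pose from all views.

Run:
```python
from h import *
import pickle
from scipy.optimize import least_squares
s1=pickle.load(open('w1.pkl','rb'));s2=pickle.load(open('w2.pkl','rb'))
W1=cam('wrist',s1);W2=cam('wrist',s2);T=cam('top');S=cam('side')
c={'NL':(-74,68,42),'NR':(-74,-68,42),'FR':(0,-68,42),'FL':(0,68,42),'TL':(-111,12,24),'TR':(-111,-12,24)}
obs=[(W2,'NL',229,114),(W2,'NR',383,124),(W2,'FR',391,34),(W2,'FL',230,23),(W2,'TL',294,159),(W2,'TR',317,160),
(T,'NL',247.4,202.4),(T,'NR',295.6,205),(T,'FR',296,179),(T,'FL',248.2,175.4),(T,'TR',273.3,216.5),
(S,'NR',317.5,215.5),(S,'FR',288,212),(S,'FL',259.25,246.25),(S,'TR',323,240)]
def pt(p,k):
    x,y,yaw,f=p; h=R.from_euler('y',f).apply(np.array(c[k])/1e3)+[.038,0,.052]
    return R.from_euler('z',yaw).apply(h)+[x,y,0]
def f(p): return np.concatenate([(np.array(proj(C,pt(p,k)))-[u,v])*(.5 if C is W2 else .8) for C,k,u,v in obs])
r=least_squares(f,[.58,-.02,0,0],loss='soft_l1',x_scale=[.01,.01,.1,.1]);print(r.x)
for o,e in zip(obs,r.fun.reshape(-1,2)): print(o[1],e.round(1),end=' ')
def ft(p):
    return R.from_euler('z',p[2]).apply(R.from_euler('y',p[3]).apply([-.099,0,.02])+[.038,0,.052])+[p[0],p[1],0]
print('\ntongue',ft(r.x))
# tongue by triangulation with top/side
for a,b in [((W2,317,160),(S,323,240)),((W2,317,160),(T,273.3,216.5)),((W2,383,124),(S,317.5,215.5)),((W1,308,113),(S,342.6,174.6)),((W1,308,113),(T,383.4,201.2))]:
    x,e=tri(ray(*a),ray(*b));print(x.round(4),np.round(e,4))
print('nose',atz(W1,308,113,.066),'barrel end L',atz(W1,363,94,.066),atz(W1,363,131,.066),'front',atz(W1,321,94,.066),atz(W1,321,132,.066))
```

```text
[ 0.5716603  -0.01628894 -0.05917699  0.04953634]
NL [0.5 0.5] NR [0.  0.1] FR [ 0.5 -0. ] FL [-0.3  0.2] TL [-0.3 -0.5] TR [ 0.6 -0.3] NL [-1.7 -0.7] NR [-1.9 -0.1] FR [-0.5  0.6] FL [-0.2  0.8] TR [-0.4  0.8] NR [-0.  0.] FR [-0.4 -1.6] FL [-1.3 -1.5] TR [ 0.7 -0.3] 
tongue [ 0.51187689 -0.01274701  0.07687756]
[ 0.4998 -0.0225  0.0818] [0.0011 0.0011]
[ 0.5007 -0.0246  0.0903] [0.0017 0.0017]
[ 0.5339 -0.0822  0.0977] [0.0001 0.0001]
[ 0.551  -0.3354  0.0685] [0.0024 0.0024]
[ 0.5521 -0.3376  0.0826] [0.0029 0.0029]
nose [ 0.55325108 -0.33461977  0.066     ] barrel end L [ 0.56986807 -0.38439062  0.066     ] [ 0.53703386 -0.38556829  0.066     ] front [ 0.56985998 -0.34653451  0.066     ] [ 0.53610808 -0.34651513  0.066     ]
```

Emit:
step_arm --increments '[[[6, 3, -25], [0, 0, -0.03]], [[6, 3, -30], [0, 0, -0.029]], [[6, 3, -30], [0, 0, 0]], [[6, 3, -30], [0, 0, 0]], [[5, 2, -30], [0, 0, 0]], [[0, 0, -28], [0, 0, 0]], [[0, 0, -20], [0, 0, 0]], [[0, 0, 0], [0, 0, 0]]]'

```text
time: 3.2
eef_pos: [0.5081, -0.0127, 0.0532]
tcp_rot: [1.0, -0.03, -0.005, -0.001]
contact_force: [-0.5, 1.2, -0.5]
opening: 1.0
finger_force: 0.0
```

Emit:
step_arm --increments '[[[0, 0, 0], [0, 0, 0]]]'

```text
time: 3.28
eef_pos: [0.5111, -0.0131, 0.0573]
tcp_rot: [1.0, -0.03, -0.002, -0.0]
contact_force: [0.1, 0.5, 0.4]
opening: 1.003
finger_force: 0.0
```

Run:
```python
from h import *
snap('wrist','w3.png');s=readout.get_state();print(s['eef_pos'],R.from_quat(s['tcp_rot']).as_matrix()[:,0])
```

```text
[ 0.5124655  -0.01317288  0.05893678] [ 9.98224359e-01 -5.95636529e-02  5.48041137e-04]
```

View pics/w3.png

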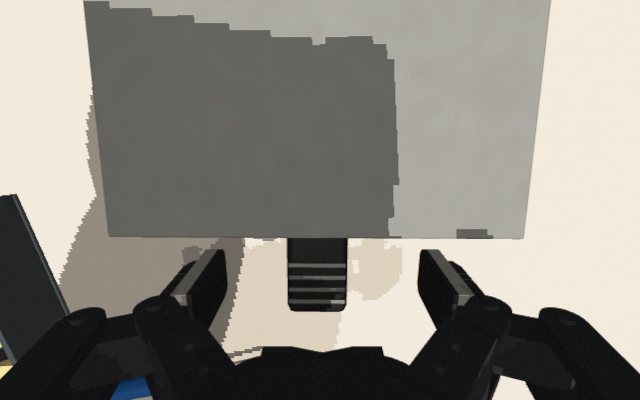

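The tongue sits at u 288–347, midway between the pads at 226 and 418, and is well aligned. I'll close on it.

Emit:
step_arm --increments '[[[0, 0, 0], [0, 0, 0]], [[0, 0, 0], [0, 0, 0]], [[0, 0, 0], [0, 0, 0]], [[0, 0, 0], [0, 0, 0]], [[0, 0, 0], [0, 0, 0]], [[0, 0, 0], [0, 0, 0]]]' --fingers -1 --grip_force 30

```text
time: 3.83
eef_pos: [0.5121, -0.0111, 0.0588]
tcp_rot: [1.0, -0.03, 0.001, -0.001]
contact_force: [0.8, 4.1, 1.2]
opening: 0.274
finger_force: 33.0
```

Run:
```python
import numpy as np
y=-.059
f=.05; 
P=lambda f:np.array([-101*np.cos(.199+f)*np.cos(y),-101*np.cos(.199+f)*np.sin(y),101*np.sin(.199+f)])
for i in range(16):
    a=.05+i*.1;print(round(a+.1,2),(P(a+.1)-P(a)).round(1))
```

```text
0.15 [ 3.  -0.2  9.6]
0.25 [ 3.9 -0.2  9.3]
0.35 [ 4.8 -0.3  8.9]
0.45 [ 5.7 -0.3  8.3]
0.55 [ 6.5 -0.4  7.7]
0.65 [ 7.2 -0.4  7. ]
0.75 [ 7.9 -0.5  6.3]
0.85 [ 8.5 -0.5  5.5]
0.95 [ 9.  -0.5  4.6]
1.05 [ 9.4 -0.6  3.7]
1.15 [ 9.7 -0.6  2.7]
1.25 [ 9.9 -0.6  1.7]
1.35 [10.1 -0.6  0.7]
1.45 [10.1 -0.6 -0.3]
1.55 [10.  -0.6 -1.3]
1.65 [ 9.8 -0.6 -2.3]
```

Gripped, with 24 mm between the pads. Now I'll follow the arc.

Emit:
step_arm --increments '[[[3, -0.2, 9.6], [0, 0, 0]], [[3.9, -0.2, 9.3], [0, 0, 0]], [[4.8, -0.3, 8.9], [0, 0, 0]], [[5.7, -0.3, 8.3], [0, 0, 0]]]'

```text
time: 4.17
eef_pos: [0.5282, -0.0122, 0.0934]
tcp_rot: [1.0, -0.029, -0.002, -0.001]
contact_force: [2.8, 3.1, -9.0]
opening: 0.273
finger_force: 31.2
```

Emit:
step_arm --increments '[[[6.5, -0.4, 7.7], [0, 0, 0]], [[7.2, -0.4, 7], [0, 0, 0]], [[7.9, -0.5, 6.3], [0, 0, 0]], [[8.5, -0.5, 5.5], [0, 0, 0]]]'

```text
time: 4.5
eef_pos: [0.5587, -0.0142, 0.1206]
tcp_rot: [1.0, -0.029, -0.002, -0.001]
contact_force: [-0.3, 5.4, -9.2]
opening: 0.272
finger_force: 30.8
```

Emit:
step_arm --increments '[[[9, -0.5, 4.6], [0, 0, 0]], [[9.4, -0.6, 3.7], [0, 0, 0]], [[9.7, -0.6, 2.7], [0, 0, 0]], [[9.9, -0.6, 1.7], [0, 0, 0]]]'

```text
time: 4.83
eef_pos: [0.5966, -0.0167, 0.1334]
tcp_rot: [1.0, -0.029, -0.003, -0.0]
contact_force: [-5.2, 4.4, -5.5]
opening: 0.272
finger_force: 30.4
```

Emit:
step_arm --increments '[[[10.1, -0.6, 0.7], [0, 0, 0]], [[10.1, -0.6, -0.3], [0, 0, 0]], [[10, -0.6, -1.3], [0, 0, 0]], [[9.8, -0.6, -2.3], [0, 0, 0]], [[0, 0, 0], [0, 0, 0]]]'

```text
time: 5.25
eef_pos: [0.6382, -0.0194, 0.1305]
tcp_rot: [1.0, -0.029, -0.001, -0.0]
contact_force: [-1.9, 3.9, -3.0]
opening: 0.274
finger_force: 30.5
```

Run:
```python
from h import *
a=snap('side','s4.png')
cv2.imwrite('pics/s4c.png',cv2.resize(a[170:290,230:390,::-1],None,fx=4,fy=4,interpolation=2))
```

```text
(no output)
```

View pics/s4c.png

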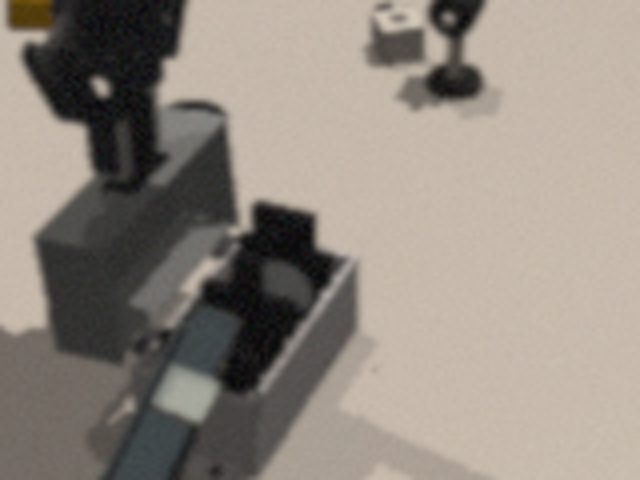

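The flap stands near 1.6 rad; the wide tab with the window is in the far (−y) slot, around (285,230). I'll push the flap a bit further back, release and rise.

Emit:
step_arm --increments '[[[9.5, -0.6, -3.3], [0, 0, 0]], [[9.2, -0.6, -4.2], [0, 0, 0]], [[0, 0, 0], [0, 0, 0]]]'

```text
time: 5.55
eef_pos: [0.6569, -0.0206, 0.1235]
tcp_rot: [1.0, -0.029, 0.0, -0.0]
contact_force: [-1.3, 4.9, -1.2]
opening: 0.276
finger_force: 30.9
```

Emit:
step_arm --increments '[[[0, 0, 0], [0, 0, 0]], [[0, 0, 0], [0, 0, 0]], [[0, 0, 0], [0, 0, 0]], [[0, 0, 0], [0, 0, 0]], [[0, 0, 15], [0, 0, 0]], [[0, 0, 30], [0, 0, 0]], [[0, 0, 40], [0, 0, 0]], [[0, 0, 30], [0, 0, 0]]]' --fingers 1

```text
time: 6.22
eef_pos: [0.6566, -0.0213, 0.2411]
tcp_rot: [1.0, -0.029, 0.002, 0.001]
contact_force: [1.8, 0.1, 0.8]
opening: 0.998
finger_force: 0.0
```

Emit:
step_arm --increments '[[[-35, -5, 5], [0, 0, 0]], [[-38, -5, 5], [0, 0, 0]], [[-38, -5, 5], [0, 0, 0]], [[-25, -5, 0], [0, 0, 0]], [[-15, 0, 0], [0, 0, 0]], [[0, 0, 0], [0, 0, 0]], [[0, 0, 0], [0, 0, 0]]]'

```text
time: 6.8
eef_pos: [0.5052, -0.0412, 0.2539]
tcp_rot: [1.0, -0.029, 0.002, 0.001]
contact_force: [-0.1, -0.4, -0.3]
opening: 1.003
finger_force: 0.0
```

Run:
```python
from h import *
import pickle
st=readout.get_state();im=snap('wrist','w5.png');pickle.dump(st,open('w5.pkl','wb'));print(st['eef_pos'],st['qpos'])
C=cam('wrist',st)
m=lambda x,y,z:R.from_euler('z',-.059).apply([x,y,z])+[.5717,-.0163,0]
for y in (-.046,0,.046): print(np.round(proj(C,m(0,y,.088))))
```

```text
[ 0.50519819 -0.04117325  0.25393117] [-2.81563549e-01 -1.10310464e-01  1.95994301e+00 -3.28212724e-04
  1.28877006e+00  1.34823758e+00]
[340. 109.]
[290. 109.]
[240. 109.]
```

View pics/w5.png

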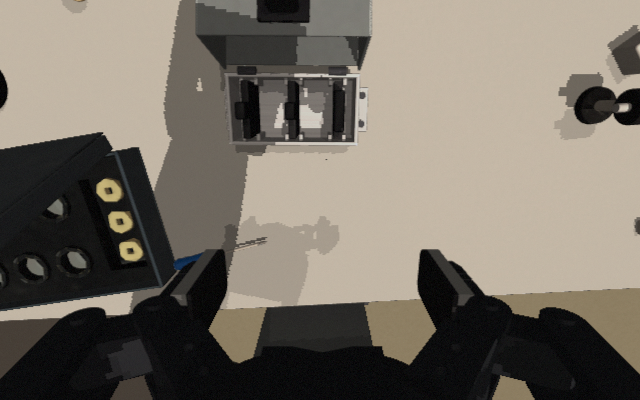

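The wide tab is at (339,109), exactly where predicted. The blanks are at (290,109) and (247,109), and the flap is well back. I'll pre-narrow the fingers and come down over the tab.

Emit:
step_arm --increments '[[[16, -5, -20], [0, 0, 0]], [[16, -6, -25], [0, 0, 0]], [[16, -5, -25], [0, 0, 0]], [[16, -5, -25], [0, 0, 0]], [[0, 0, -24], [0, 0, 0]], [[0, 0, -15], [0, 0, 0]], [[0, 0, 0], [0, 0, 0]], [[0, 0, 0], [0, 0, 0]]]' --fingers -0.4

```text
time: 7.52
eef_pos: [0.5693, -0.0616, 0.1177]
tcp_rot: [1.0, -0.029, -0.001, -0.0]
contact_force: [0.4, 0.1, 0.3]
opening: 0.302
finger_force: 0.0
```

Run:
```python
from h import *
snap('wrist','w6.png');s=readout.get_state();print(s['eef_pos'],s['opening'],R.from_quat(s['tcp_rot']).as_matrix().round(3))
```

```text
[ 0.57012285 -0.06185708  0.11930302] 0.305540175122213 [[ 0.998 -0.058  0.001]
 [-0.058 -0.998 -0.   ]
 [ 0.001  0.    -1.   ]]
```

View pics/w6.png

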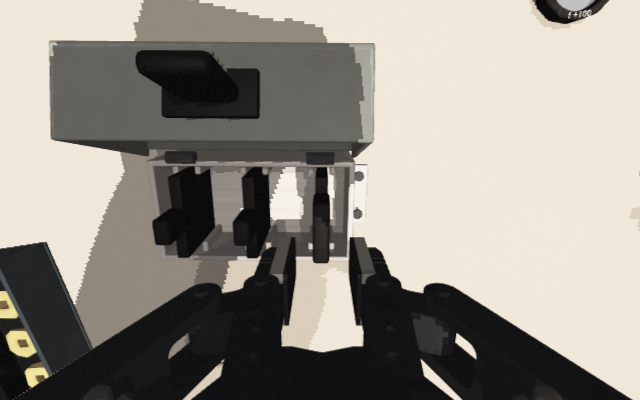

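The tab (u 314–330) is centred between the pads (295 and 351), and the blanks' tabs at u 153–255 are clear. I'll descend and close.

Emit:
step_arm --increments '[[[0, 0, -15], [0, 0, 0]], [[0, 0, -15], [0, 0, 0]], [[0, 0, -15], [0, 0, 0]], [[0, 0, -10], [0, 0, 0]], [[0, 0, -4], [0, 0, 0]], [[0, 0, 0], [0, 0, 0]], [[0, 0, 0], [0, 0, 0]]]'

```text
time: 8.15
eef_pos: [0.5699, -0.0619, 0.061]
tcp_rot: [1.0, -0.029, 0.001, 0.0]
contact_force: [-0.3, -0.0, -0.4]
opening: 0.296
finger_force: 0.0
```

Emit:
step_arm --increments '[[[0, 0, 0], [0, 0, 0]], [[0, 0, 0], [0, 0, 0]], [[0, 0, 0], [0, 0, 0]], [[0, 0, 0], [0, 0, 0]], [[0, 0, 0], [0, 0, 0]]]' --fingers -1 --grip_force 40

```text
time: 8.57
eef_pos: [0.5701, -0.0619, 0.0613]
tcp_rot: [1.0, -0.029, 0.001, 0.0]
contact_force: [0.1, 1.2, 5.4]
opening: 0.112
finger_force: 41.6
```

Emit:
step_arm --increments '[[[0, 0, 4], [0, 0, 0]], [[0, 0, 8], [0, 0, 0]], [[0, 0, 10], [0, 0, 0]], [[0, 0, 12], [0, 0, 0]], [[0, 0, 12], [0, 0, 0]], [[0, 0, 12], [0, 0, 0]], [[0, 0, 12], [0, 0, 0]], [[0, 0, 12], [0, 0, 0]]]'

```text
time: 9.23
eef_pos: [0.5692, -0.0618, 0.1437]
tcp_rot: [1.0, -0.029, 0.0, 0.0]
contact_force: [0.5, 0.6, -1.0]
opening: 0.108
finger_force: 40.7
```

Emit:
step_arm --increments '[[[0, 0, 12], [0, 0, 0]], [[0, 0, 12], [0, 0, 0]], [[0, 0, 12], [0, 0, 0]], [[0, 0, 8], [0, 0, 0]], [[0, 0, 0], [0, 0, 0]], [[0, 0, 0], [0, 0, 0]]]'

```text
time: 9.73
eef_pos: [0.5693, -0.0618, 0.1865]
tcp_rot: [1.0, -0.029, 0.0, 0.0]
contact_force: [-0.5, 0.6, -1.3]
opening: 0.108
finger_force: 40.7
```

Run:
```python
from h import *
import pickle
s=readout.get_state();pickle.dump(s,open('w7.pkl','wb'));w=snap('wrist','w7.png');a=snap('side','s7.png');print(s['eef_pos'],s['opening'],s['finger_force'],R.from_quat(s['tcp_rot']).as_matrix().round(3))
S=cam('side');g=s['eef_pos']+[0,0,.019];print(proj(S,g-[0,0,.04]))
A=cv2.resize(a[130:270,240:400],(457,400),interpolation=2)
cv2.imwrite('pics/m7.png',np.hstack([A,w[:,200:540]])[:,:,::-1])
```

```text
[ 0.56926197 -0.06177819  0.18647057] 0.10800878357609248 40.738481283187866 [[ 0.998 -0.058  0.001]
 [-0.058 -0.998 -0.   ]
 [ 0.001  0.    -1.   ]]
(np.float64(298.3361791809852), np.float64(190.95993196225047))
```

View pics/m7.png

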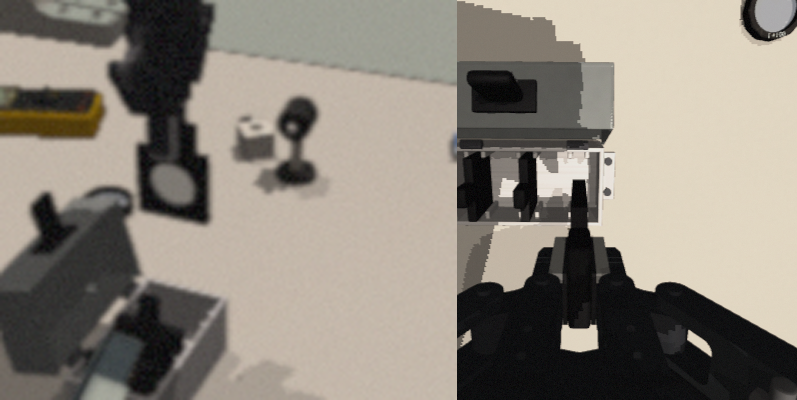

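The plate hangs upright, with its window at about side (301,195), and both blanks are still in place. I'll check the tab's x offset in the grip, then carry.

Run:
```python
from h import *
import pickle
s=dict(pickle.load(open('w7.pkl','rb')));s['eef_pos']=np.array([.57012,-.06186,.1193])
C=cam('wrist',s)
for v in (194,262): print(atz(C,321.5,v,.088))
S=cam('side')
for dx in (0,-.003,-.006):
  g=np.array([.5693+dx,-.0618,.1865]);print(proj(S,g-[0,0,.025]))
print(proj(S,[.5533,-.3346,.066]),'obs 342.6 174.6')
```

```text
[ 0.59162422 -0.06347517  0.088     ]
[ 0.54990578 -0.06099418  0.088     ]
(np.float64(298.3767064229672), np.float64(192.56936764783237))
(np.float64(299.70068126461655), np.float64(192.8055088749894))
(np.float64(301.0271663017423), np.float64(193.04209781506486))
(np.float64(340.8099825788481), np.float64(175.38642052273246)) obs 342.6 174.6
```

Emit:
step_arm --increments '[[[-2, -20, 0], [0, 0, 0.02]], [[-2, -30, 0], [0, 0, 0.02]], [[-2, -35, 0], [0, 0, 0.019]], [[-2, -35, 0], [0, 0, 0]], [[-2, -35, 0], [0, 0, 0]], [[-2, -35, 0], [0, 0, 0]], [[-2, -28, 0], [0, 0, 0]], [[-2, -15, 0], [0, 0, 0]]]'

```text
time: 10.5
eef_pos: [0.5521, -0.2977, 0.1847]
tcp_rot: [1.0, -0.001, -0.001, -0.0]
contact_force: [0.7, 0.8, -0.2]
opening: 0.105
finger_force: 40.7
```

Emit:
step_arm --increments '[[[0, 0, -5], [0, 0, 0]], [[0, 0, -15], [0, 0, 0]], [[0, 0, -15], [0, 0, 0]], [[0, 0, -15], [0, 0, 0]], [[0, 0, -10], [0, 0, 0]], [[0, 0, 0], [0, 0, 0]], [[0, 0, 0], [0, 0, 0]]]'

```text
time: 11.08
eef_pos: [0.5528, -0.2933, 0.1249]
tcp_rot: [1.0, 0.001, -0.001, -0.001]
contact_force: [0.2, -0.4, -0.3]
opening: 0.107
finger_force: 40.8
```

Emit:
step_arm --increments '[[[0, 0, -8], [0, 0, 0]], [[0, 0, -10], [0, 0, 0]], [[0, 0, -8], [0, 0, 0]], [[0, 0, -4], [0, 0, 0]], [[0, 0, 0], [0, 0, 0]], [[0, 0, 0], [0, 0, 0]], [[0, 0, 0], [0, 0, 0]]]'

```text
time: 11.67
eef_pos: [0.5532, -0.295, 0.0962]
tcp_rot: [1.0, 0.0, 0.0, 0.0]
contact_force: [-0.6, 0.8, -0.8]
opening: 0.108
finger_force: 40.8
```

Run:
```python
from h import *
import pickle
s=readout.get_state();pickle.dump(s,open('w8.pkl','wb'));w=snap('wrist','w8.png');a=snap('side','s8.png');t=snap('top','t8.png');print(s['eef_pos'],s['contact_force'],R.from_quat(s['tcp_rot']).as_matrix().round(3))
S=cam('side');e=s['eef_pos'];print(proj(S,e-[0,0,.025]),proj(cam('wrist',s),[.5533,-.3346,.066]))
A=cv2.resize(a[140:220,290:370],(480,480),interpolation=2)
B=cv2.copyMakeBorder(w[:,190:510],0,80,0,0,0)
cv2.imwrite('pics/m8.png',np.clip(np.hstack([A,B])[:,:,::-1]*1.3,0,255).astype(np.uint8))
```

```text
[ 0.55323493 -0.29497482  0.09619553] [-0.61124622  0.79617316 -0.81747375] [[ 1.     0.001  0.   ]
 [ 0.001 -1.    -0.   ]
 [ 0.     0.    -1.   ]]
(np.float64(336.72992666100276), np.float64(180.3296421810873)) (np.float64(390.40146849998536), np.float64(230.66821387645467))
```

View pics/m8.png

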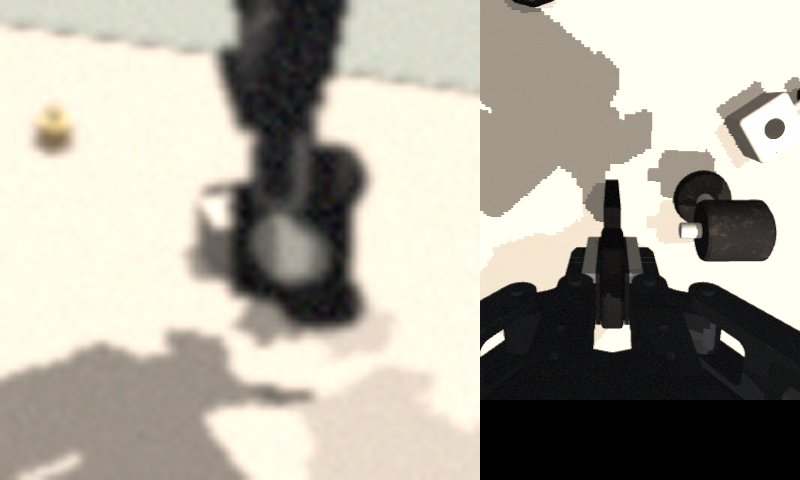

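In the side view the window is at about (338,181), and relative to the nose its height is within a few mm. In the wrist view the nose tip is at (389,231) against a predicted (390,231), with the axis square to the plate. I'll trim 3 mm down, settle and hand in.

Emit:
step_arm --increments '[[[0, 0, -3], [0, 0, 0]], [[0, 0, 0], [0, 0, 0]], [[0, 0, 0], [0, 0, 0]], [[0, 0, 0], [0, 0, 0]], [[0, 0, 0], [0, 0, 0]], [[0, 0, 0], [0, 0, 0]], [[0, 0, 0], [0, 0, 0]], [[0, 0, 0], [0, 0, 0]]]'

```text
time: 12.48
eef_pos: [0.5531, -0.2947, 0.093]
tcp_rot: [1.0, 0.0, 0.0, 0.0]
contact_force: [0.0, 0.8, -0.1]
opening: 0.115
finger_force: 40.8
```

Run:
```python
from h import *
s=readout.get_state();print(s['eef_pos'],s['dq'].round(4),s['finger_force'],s['contact_force'])
if s['finger_force']>20 and abs(s['dq']).max()<.02: print(sign_off())
```

```text
[ 0.55307519 -0.29473741  0.09297751] [-0.0008  0.0008  0.001  -0.0004  0.0004  0.0007] 40.758007764816284 [ 0.02754994  0.8183677  -0.09908508]
the job is handed in; nothing more can be done
None
```

The job is handed in at about 12.5 s; no verdict came back. By my measurements the flap stands open at roughly 1.8 rad, both blanks are in their slots, and the window plate is held steady and square about 4 cm before the sensor nose.

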